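# Zero the desk blood-pressure gauge with the tuning key

## Task

The pointer of the desk blood-pressure gauge rests too high. Take the black plastic key from its stand, engage its blade in the slotted zero screw below the dial and turn the screw until the pointer lies in the middle of the zero box at the left of the dial. Do not lean hard on the gauge, keep your fingers off it, leave the other things on the desk alone, and at last put the key back in its stand, blade down, and let go.

Things in the scene. Friction and masses are not known exactly. Their poses are not given: they have to be found in the camera images.
- gauge: Desk blood-pressure gauge, fixed: a square white case, 206 mm (x) by 190 mm (y), round dial. Origin: centre of its underside. Its face slopes down to its own -x side (the user's): outward normal (-0.296, 0, 0.955) in the gauge's axes, i.e. tilted 0.30 rad from vertical. Face height 30 mm at the front edge, 62 in the middle, 94 at the back; the lens-covered dial's bezel, 164 mm across, adds 13 mm
- screw_top (a point): Centre of the top of the brass zero screw: a 28 mm disc below the dial, at (-0.0835, 0, 0.048) m from the gauge's origin in its axes, turning about the face's normal. Across it runs one slot 22 mm long, 5 wide, 8 deep, closed at the ends. A fixed collar, 30 mm inside, 38 outside, stands 2 mm above it. Stiff: 0.06 to 0.08 N m to turn; stays where it is left. This point's axes are the gauge's
- slot_floor (a point): Centre of the slot's floor: on the screw's axis, 8 mm below screw_top along the face's normal. The slot's angle differs every time and is not told: see it in an image, or turn the blade on the screw under light pressure (a few N; it then does not turn the screw) until it drops in
- pointer (a joint): Angle (rad) of the gauge's black pointer, which reaches 64 mm from the dial's centre: 0 in the middle of the zero box, growing clockwise as one looks down on the dial. Geared to the zero screw: 1 rad of the screw clockwise adds 0.28 rad, counter-clockwise takes away as much. It starts between about 0.34 and 0.74
- dial_centre (a point): Axis of the pointer, at the pointer's height, under the lens: at (0.0175, 0, 0.073) m from the gauge's origin, in the gauge's axes
- zero_box (a point): Middle of the zero box: an outlined box, 9 mm wide inside and 20 mm long, printed on the dial exactly 60 mm from dial_centre towards the gauge's own +y (the left side for the user). The scale's marks run clockwise from there
- key: Black plastic tuning key, 114 mm, 45 g, upright, blade down, in the stand's middle hole. Origin: middle of the blade's lower edge; z up the key, y along the blade's width, x across its thickness. Blade 15 mm wide, 3 thick (2 in the lowest 2 mm) to z = 15; shank, 14 mm round, to z = 50; flange, 36 mm across, z = 50 to 54; flat handle 12 mm thick (x), 34 wide (y), z = 54 to 114
- key_tip (a point): The key's origin: middle of the blade's lower edge
- stand: Grey plastic block, fixed, 72 mm (x) by 104 mm (y) by 60 mm high, with a 22 mm square hole, 56 mm deep, in the middle of its top and an empty small hole either side. Origin: centre of its underside, below the middle hole. The key hangs there with its flange on the stand's top, key origin 10 mm above the stand's origin; it fits at any yaw
- spray_bottle: Bystander: white spray bottle, 48 mm across, 150 mm tall; origin at the centre of its base
- jar: Bystander: white jar, 60 mm across, 68 mm tall; origin at the centre of its base
- tube_rack: Bystander: rack of capped sample tubes, 84 by 132 mm, 83 mm tall; origin at the centre of its base
- glove_box: Bystander: blue glove carton 235 by 120 mm, 85 mm tall; origin at the centre of its base
Mind the look-alikes: they are no part of the job. Leave any green look-alike of the stand alone.

How it is judged:
On the way, in this order (a step that is already met when the one before it is completed fails the run):
1. The key's blade is down in the slot of the zero screw (distance between key_tip and slot_floor below 0.0065 m and value of joint pointer above 0.1 rad), for 0.1 s.
2. The pointer is brought into the zero box with the blade still in the slot (value of joint pointer between -0.06 and 0.06 rad and distance between key_tip and slot_floor below 0.0075 m), for 0.1 s.
At the end, for the whole second after the job is handed in: The pointer stands in the zero box, within 0.06 rad of its middle; the key hangs upright in the stand's middle hole, blade down, its flange within 4 mm of the stand's top, tilted less than 0.12 rad, released and at rest (value of joint pointer between -0.06 and 0.06 rad and horizontal distance between key and stand below 0.008 m and z of key in the frame of stand below 0.014 m and angle between key's own z axis and vertical below 0.12 rad and linear speed of key below 0.02 m/s); the robot touches nothing.
It fails at once if The key was pressed on the gauge with more than 40 N (contact force between key and gauge above 40 N).
It fails at once if The fingers pressed on the gauge (more than 3 N) (contact force between the fingers and gauge above 3 N).
It fails at once if A bystander (spray bottle, jar, tube rack or glove box) was moved more than 30 mm (distance of any of spray_bottle, jar, tube_rack, glove_box from where it was at the start of the episode above 0.03 m).
It also fails if it takes over 67 s, if anything falls off the work surface, if the arm or the gripper's body presses on something with over 40 N, if the wrist force passes 120 N, or if a joint passes its speed limit or range.

## Robot

A 6-joint arm with a two-finger parallel gripper is mounted at the origin on the work surface. World frame = base frame: x ahead of the robot, y to its left, z up, the work surface at z = 0. Lengths are in m, angles in rad, forces in N, time in s.
With the tool pointing down it reaches from about 0.35 to 0.775 m from the base axis. Payload 7.3 kg.
Tool frame: the origin (TCP) lies on the centre line of the jaws, within the pads' length; the fingertips stand 17 mm ahead of it and the grasp point (between the pads) lies 2 mm behind it (robot.tcp_to_tips is the distance from the TCP to the fingertips, in m); z points along the fingers, y is the line along which they close (so a half turn about z gives the same grasp; the last joint's range is limited). The gripper opens to 92 mm and grips with 3 to 60 N. Pads are 19 mm wide; open, the fingers measure 130 mm over their backs; the gripper's body (75 mm by 190 mm) begins 47 mm behind the grasp point.
Start: joints at [0.991, 0.342, 1.524, -0, 1.275, -0.146], TCP at [0.221, 0.476, 0.244] pointing down, gripper open.
Joint ranges: [-2.53, 2.53], [-0.77, 2.02], [0.04, 2.7], [-1, 4.14], [0.28, 2.66], [-3.11, 3.11]. Speed limits (rad/s): [2.57, 2.57, 3.14, 3.14, 3.14, 3.14].

## Interface

Orientations are given as [roll, pitch, yaw] about the fixed x, y, z axes, in that order (R = Rz(yaw) Ry(pitch) Rx(roll)).
In Python, from cell import robot gives the robot as it stands. The module is installed in compiled form; this text tells all that it offers.
- The arm moves only by the tool carry_out, never from a script. Its argument "commands" is a list of rows, each a list of 3 entries, a list of its own where there are three numbers: the shift along the tool's x, y, z in m, then the turn about the tool's z in rad, then the opening, from 0 (shut) to 1 (fully open). In form: [[[dx, dy, dz], yaw, claw], ...]. A call has 1 to 20 rows; each row shifts and turns the commanded pose from where the row before left it, along the tool's axes as they then stand; what a row does not reach is not made up. A row lasts 1/8 s, in which the tool goes at most 62.5 mm and 10.7 degrees, less where a joint would pass 70% of its speed; a pose out of reach is approached as far as the arm can. A call is refused whole if a number of a shift passes 0.0625 or a number of a turn 0.188, either way. A call with a gripper value outside its range is refused whole. The fingers move at their own pace and stop on an object; "newtons" is the grip in N (left out, the last holds). Time passes only in rows, so rows that do not move let the fingers close. It gives the time, the measured TCP pose, the force, the opening and the grip force at its end, in the units of the state.
- robot.observe(): the state, without advancing time (a new reading comes with each control period).
- robot.read_camera(name): name is "scene" or "top" or "wrist"; returns a dict with "pixels" (480x640x3 uint8, red, green, blue), "fx", "fy", "cx", "cy" (pixels), "view" (4x4, takes a point from world to camera coordinates); the wrist camera has in their place "T_tool_cam" (4x4, takes a point from camera to tool coordinates, whose origin is the TCP and whose axes are the flange's). Camera axes: x right, y up, looking along -z (the intrinsics and any distortion apply to the point x, -y, -z); pixel columns grow to the right and rows downward; lengths in m; the calibration is good to about 2 mm. A picture is of the moment at which its call begins: read the wrist's pose just before it. There is no depth.
- robot.hand_in(): hands the job in; it is judged then, once.
Trained networks look in a picture, given as the dict that the camera call returned (one of the last four; its "shot" number tells which), for a name from the list of things; names that differ only in an ending like _2 or _b are one class to them, and where a whole thing is asked for, a point or a joint stands for the part that bears it (a point fixed in the world has none). Each returns a list of dicts, best first, with "p" (0 to 1); they miss things now and then, are a little off and sometimes report something else, mostly with a low value. They report only what shows in the picture. A call takes as long as a camera call. They do not tell look-alikes from the thing itself.
- robot.find_in(picture, name): "at" ([column, row] in pixels, amid what is visible of it).
- robot.tip_of(picture, name): "at" ([column, row] in pixels: a listed point, or the origin of a listed thing).
The state is a dict: "time": time; "qpos": joint angles; "qvel": joint speeds; "joint_efforts": joint torques, N m; "tool_pos": TCP position; "tool_rot": TCP orientation; "contact_force": force on the tool from outside, world axes, zero at the start; "torque": the same for the moment, N m; "opening": finger opening in m; "grip_force": force on a finger pad.
Only numpy, scipy, OpenCV 4.12 (cv2) and the standard library are available. Lean on these libraries where they do the work, as an engineer would, in place of code of your own. Each camera call takes 0.05 s, during which the arm holds its last target. There are 200 camera calls.

## Working session

There is one attempt and no reset: what is moved stays moved. The work goes in short steps, Python scripts to look and compute and a tool call to move; the robot and the scene stay as the last step left them, time stands still between calls to the robot, and variables do not carry over. Pictures are saved under pics/ and viewed, at most 11 in all, crops included, and the job is handed in when it is done.

Besides the shell and the picture viewer there is one more tool, called after ">>>" as name(argument=value, ...) on one line, values as JSON. carry_out: Moves the arm, as the interface text tells. Its arguments: {"type":"object","properties":{"commands":{"type":"array"},"newtons":{"type":"number"}},"required":["commands"]}

```bash
mkdir -p pics; cat > h.py <<'E'
import numpy as np, cv2
from scipy.spatial.transform import Rotation as R
from cell import robot
def save(p,n): cv2.imwrite(n,cv2.cvtColor(p["pixels"],cv2.COLOR_RGB2BGR))
def view(p,s=None):
    if "view" in p: return np.array(p["view"])
    s=s or robot.observe(); T=np.eye(4); T[:3,:3]=R.from_euler('xyz',s["tool_rot"]).as_matrix(); T[:3,3]=s["tool_pos"]
    return np.linalg.inv(T@np.array(p["T_tool_cam"]))
def ray(p,px,V=None):
    V=view(p) if V is None else V
    d=np.array([(px[0]-p["cx"])/p["fx"],-(px[1]-p["cy"])/p["fy"],-1]); C=np.linalg.inv(V)
    return C[:3,3],C[:3,:3]@d
def atz(p,px,z,V=None):
    o,d=ray(p,px,V); return o+d*(z-o[2])/d[2]
def proj(p,X,V=None):
    V=view(p) if V is None else V
    c=V[:3,:3]@np.array(X)+V[:3,3]; return np.array([p["cx"]-p["fx"]*c[0]/c[2],p["cy"]+p["fy"]*c[1]/c[2]])
E
python3 - <<'E'
from h import *
np.set_printoptions(precision=4,suppress=True)
s=robot.observe(); print(s["tool_pos"],s["tool_rot"],s["time"])
for c in ("top","scene"):
    p=robot.read_camera(c); save(p,f"pics/{c}.png"); print(c,p.keys(),p["fx"],np.linalg.inv(view(p)))
    for n in ("gauge","screw_top","dial_centre","zero_box","key","stand","pointer","jar","tube_rack","spray_bottle","glove_box"):
        print(n,[(np.round(q["at"],1),round(q["p"],2)) for q in robot.find_in(p,n)[:3]] if n not in("zero_box","screw_top","dial_centre") else "", [(np.round(q["at"],1),round(q["p"],2)) for q in robot.tip_of(p,n)[:3]])
E
```

```text
[0.2204 0.4761 0.243 ] [-3.14   -0.0002  2.7078] 0.0
top dict_keys(['pixels', 'fx', 'fy', 'cx', 'cy', 'view', 'shot']) 582.0100172531629 [[ 0.0065  0.9882 -0.153   0.3384]
 [-0.9999  0.0048 -0.0113 -0.0311]
 [-0.0104  0.153   0.9882  1.6198]
 [ 0.      0.      0.      1.    ]]
gauge [(array([249.8, 231.6]), 0.7)] [(array([323.1, 179.4]), 0.63), (array([249.5, 237.5]), 0.57)]
screw_top  [(array([246.7, 268.6]), 0.94)]
dial_centre  [(array([243.5, 228.9]), 0.82), (array([325.1, 177.3]), 0.42)]
zero_box  [(array([223.4, 225.4]), 0.81)]
key [(array([392. , 253.2]), 0.5)] [(array([388.8, 254.7]), 0.65)]
stand [(array([386.5, 258.9]), 0.95), (array([367.5, 309.7]), 0.65), (array([370.2, 201.9]), 0.55)] [(array([368. , 204.8]), 0.84), (array([391.3, 256.5]), 0.81), (array([369.6, 308.8]), 0.81)]Traceback (most recent call last):
  File "<stdin>", line 7, in <module>
ValueError: it knows: dial_centre, gauge, glove_box, jar, key, key_tip, screw_top, slot_floor, spray_bottle, stand, tube_rack, zero_box
```

```bash
python3 - <<'E'
from h import *
p=robot.read_camera("scene"); save(p,"pics/scene.png")
for n in ("gauge","screw_top","dial_centre","zero_box","key","stand"):
    print(n,[(np.round(q["at"],1),round(q["p"],2)) for q in robot.tip_of(p,n)[:3]])
E
```

```text
gauge []
screw_top []
dial_centre []
zero_box []
key []
stand []
```

View pics/top.png

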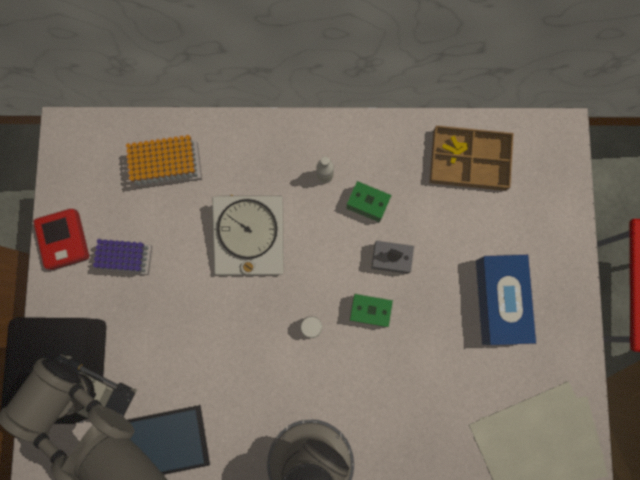

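View pics/scene.png

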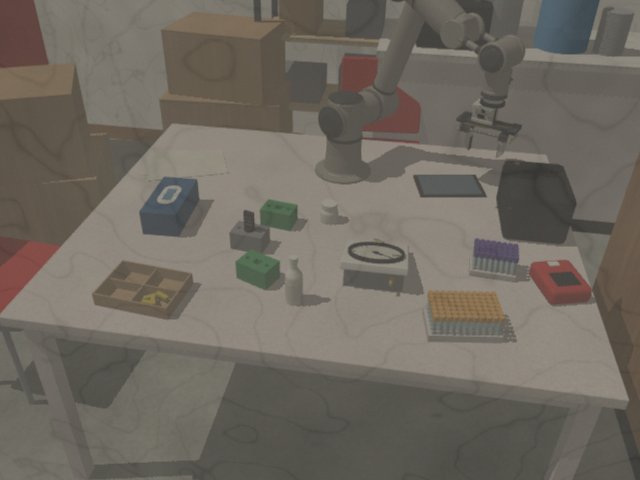

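The top view shows three stand-shaped blocks: green at (369,201), green at (371,310), and grey at (392,256). Only the grey one holds the black key, so it is the real stand. The gauge is at (248,235) with its screw at (247,268), on the robot's side, so its yaw is about 0. I'll confirm with an enlarged crop.

```bash
python3 - <<'E'
from h import *
np.set_printoptions(precision=4,suppress=True)
p=robot.read_camera("top"); im=cv2.cvtColor(p["pixels"],cv2.COLOR_RGB2BGR)
a=cv2.resize(im[225:290,355:430],None,fx=5,fy=5,interpolation=cv2.INTER_CUBIC)
b=cv2.resize(im[190:280,205:290],None,fx=5,fy=5,interpolation=cv2.INTER_CUBIC)
c=np.zeros((450,800,3),np.uint8); c[:a.shape[0],:375]=a; c[:450,375:]=b; cv2.imwrite("pics/crop.png",c)
print("screw",atz(p,(246.7,268.6),.048),"dial",atz(p,(243.5,228.9),.073),"gauge",atz(p,(249.5,237.5),0))
print("stand base",atz(p,(391.3,256.5),0),"stand top", atz(p,(391.3,256.5),.06),"key tip",atz(p,(388.8,254.7),.01))
# grey stand top mask
g=im[225:290,355:430].astype(int); 
hsv=cv2.cvtColor(im,cv2.COLOR_BGR2HSV); 
for r in range(238,276,3): print(hsv[r,366:422:4,2])
E
```

```text
screw [0.5155 0.1776 0.048 ] dial [0.6206 0.1856 0.073 ] gauge [0.6093 0.1782 0.    ]
stand base [ 0.5572 -0.2212  0.    ] stand top [ 0.5491 -0.2142  0.06  ] key tip [ 0.5609 -0.2131  0.01  ]
[156 148 157 151 153 154 155 155 152 153 154 151 153 157]
[152 158 142 107 124 137 145 149 155 154 154 151 155 151]
[148 125  92  95  95  96  95 101 104 120 130 143 151 156]
[ 89  87  73  94  95  95  92  94  96  95  98  97 133 157]
[ 88  83  74  95  93  92  61  57  81  97  96  96 145 156]
[ 87  84  79  85  62  66  48  52  52  70  97  96 150 152]
[ 85  87  62  62  60  61  46  51  49  80  62  96 148 157]
[ 86  86  80  66  62  61  48  49  63  96  70  97 151 156]
[ 86  84  95  94  85  85  88  79  93  96  96  98 153 154]
[ 86  82  89  96  98  96  95  95  95  96  97 103 154 155]
[ 89  83  63  66  68  77  86  94  95  96  96 105 154 152]
[ 94  87  87  86  82  78  70  64  63  65  77 111 150 154]
[152 147 134 120 106  91  86  86  88  97 127 150 152 154]
```

View pics/crop.png

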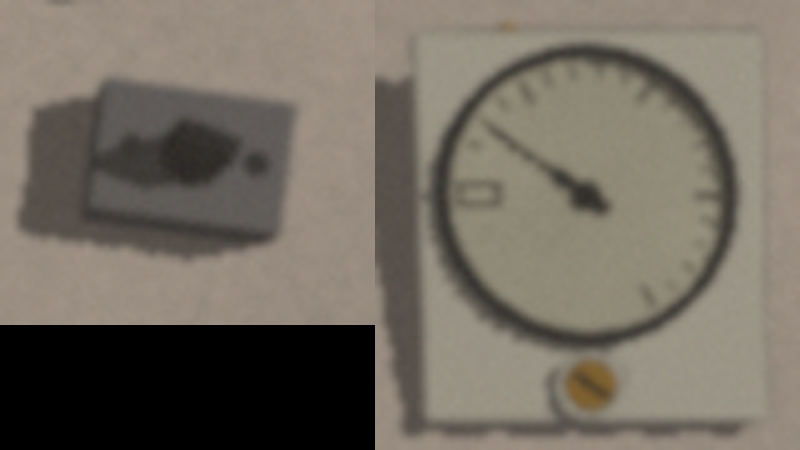

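The crop confirms it: the grey stand with the black key is at crop (200,150). The pointer is about 0.62 rad above the zero box, and the brass slot runs from upper left to lower right. Next I check the wrist camera geometry and plan a look at the screw on the way over.

```bash
cat >> h.py <<'E'
np.set_printoptions(precision=4,suppress=True)
def tomove(X,yaw=None):
    s=robot.observe(); M=R.from_euler('xyz',s["tool_rot"]).as_matrix()
    out=M.T@(np.array(X)-s["tool_pos"])
    return out, None if yaw is None else -((yaw-s["tool_rot"][2]+np.pi)%(2*np.pi)-np.pi)
E
python3 - <<'E'
from h import *
p=robot.read_camera("wrist"); print(np.array(p["T_tool_cam"]),p["fx"],p["cx"],p["cy"])
print(tomove([.46,.18,.26],1.9))
E
```

```text
[[-0.0002  0.9647  0.2633  0.0712]
 [ 1.     -0.0001  0.001   0.0007]
 [ 0.001   0.2633 -0.9647 -0.1417]
 [ 0.      0.      0.      1.    ]] 347.7493655590511 316.78679399164406 242.08719021940774
(array([-0.3418, -0.1683, -0.0163]), np.float64(0.8078001309156515))
```

>>> carry_out(commands=[[[-0.03,-0.015,-0.005],0,1],[[-0.055,-0.023,-0.005],0,1],[[-0.055,-0.023,-0.005],0,1],[[-0.055,-0.023,0],0,1],[[-0.055,-0.023,0],0,1],[[-0.055,-0.023,0],0,1],[[-0.03,-0.015,0],0,1],[[-0.015,-0.005,0],0,1],[[0,0,0],0,1],[[0,0,0],0,1]])

```text
time: 2.25
tool_pos: [0.4744, 0.1942, 0.2587]
tool_rot: [3.141, -0.001, 2.709]
contact_force: [-0.2, -0.4, -0.4]
opening: 0.0918
grip_force: 0.0
```

```bash
python3 - <<'E'
from h import *
s=robot.observe(); p=robot.read_camera("wrist"); V=view(p,s); save(p,"pics/w1.png"); print(s["tool_pos"],s["tool_rot"],s["time"])
for n in ("screw_top","slot_floor","dial_centre","zero_box","gauge"):
    z=dict(screw_top=.048,slot_floor=.0404,dial_centre=.073,zero_box=.073,gauge=0)[n]
    print(n,[(np.round(q["at"],1),round(q["p"],2),atz(p,q["at"],z,V)) for q in robot.tip_of(p,n)[:2]])
E
```

```text
[0.4744 0.1942 0.2587] [ 3.1414 -0.0005  2.709 ] 2.25
screw_top [(array([317.7, 264.5]), 0.61, array([0.5201, 0.1746, 0.048 ]))]
slot_floor [(array([322.3, 267.1]), 0.61, array([0.5273, 0.1768, 0.0404]))]
dial_centre [(array([356.3, 352.3]), 0.74, array([0.6194, 0.1742, 0.073 ]))]
zero_box [(array([410.7, 333.1]), 0.73, array([0.6223, 0.235 , 0.073 ]))]
gauge [(array([347.7, 312.4]), 0.8, array([0.6089, 0.1755, 0.    ]))]
```

View pics/w1.png

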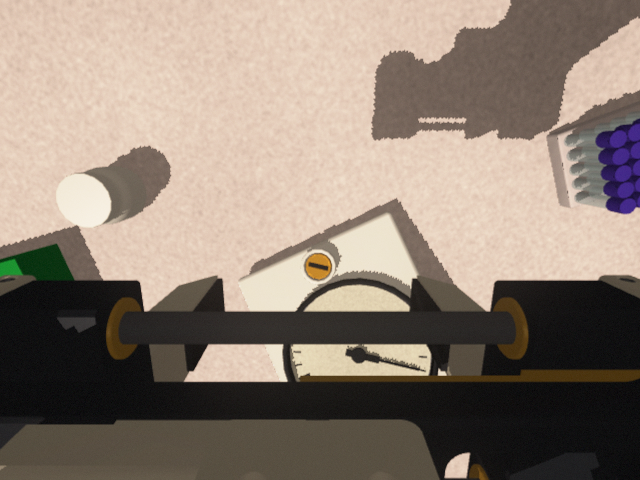

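The wrist view shows the screw at (318,266) with its slot clearly visible. The gauge's yaw is about 0. I'll measure the slot angle from the colours.

```bash
cat > slot.py <<'E'
from h import *
def screw(p,s,c,r=22,zs=.048):
    V=view(p,s); im=p["pixels"]; hsv=cv2.cvtColor(im,cv2.COLOR_RGB2HSV)
    x0,y0=int(c[0])-r,int(c[1])-r; h=hsv[y0:y0+2*r,x0:x0+2*r]
    br=((h[...,0]>8)&(h[...,0]<28)&(h[...,1]>120)).astype(np.uint8)
    hull=cv2.convexHull(cv2.findNonZero(br)); m=np.zeros_like(br); cv2.fillConvexPoly(m,hull,1)
    (cx,cy),ax,an=cv2.fitEllipse(hull)
    er=cv2.erode(m,np.ones((5,5))); dk=cv2.findNonZero(((h[...,2]<110)&(er>0)).astype(np.uint8)).reshape(-1,2).astype(float)
    vx,vy,ux,uy=cv2.fitLine(dk.astype(np.float32),cv2.DIST_L2,0,.01,.01).ravel()
    n=np.array([-.296,0,.955]); C=None
    def onface(px):
        o,d=ray(p,px,V); t=((P0-o)@n)/(d@n); return o+d*t
    P0=atz(p,(x0+cx,y0+cy),zs,V)
    a=onface((x0+cx-8*vx,y0+cy-8*vy)); b=onface((x0+cx+8*vx,y0+cy+8*vy)); d=b-a
    print("centre",P0,"px",x0+cx,y0+cy,"ax",ax,"npx",len(dk),"slot angle xy",np.arctan2(d[1],d[0])%np.pi,"dir",d/np.linalg.norm(d))
E
python3 - <<'E'
from slot import *
s=robot.observe(); p=robot.read_camera("wrist"); screw(p,s,(318,266))
print("to stand",tomove([.535,-.20,.26]))
E
```

```text
centre [0.5218 0.1743 0.048 ] px 318.3613929748535 265.2520046234131 ax (25.586130142211914, 25.88844108581543) npx 76 slot angle xy 0.9409966785972014 dir [0.5794 0.795  0.1796]
to stand (array([-0.2197, -0.3321, -0.0012]), None)
```

>>> carry_out(commands=[[[-0.02,-0.025,0],0,1],[[-0.045,-0.05,0],0,1],[[-0.052,-0.06,0],0,1],[[-0.052,-0.06,0],0,1],[[-0.052,-0.06,0],0,1],[[-0.045,-0.05,0],0,1],[[-0.02,-0.025,0],0,1],[[-0.008,-0.006,0],0,1],[[0,0,0],0,1],[[0,0,0],0,1]])

```text
time: 3.85
tool_pos: [0.5838, -0.1759, 0.2589]
tool_rot: [3.141, -0.0, 2.709]
contact_force: [0.1, 0.3, -0.2]
opening: 0.092
grip_force: 0.0
```

```bash
python3 - <<'E'
from h import *
s=robot.observe(); p=robot.read_camera("wrist"); V=view(p,s); save(p,"pics/w2.png"); print(s["tool_pos"],s["tool_rot"],s["time"])
for n,z in (("stand",0),("key",.01),("key_tip",.01)):
    print(n,[(np.round(q["at"],1),round(q["p"],2),atz(p,q["at"],z,V)) for q in robot.tip_of(p,n)[:3]])
print([(q["at"],q["p"],atz(p,q["at"],.1,V)) for q in robot.find_in(p,"key")[:3]])
E
```

```text
[ 0.5838 -0.1759  0.2589] [ 3.1411 -0.0002  2.7093] 3.85
stand [(array([267.6, 203.2]), 0.87, array([ 0.5522, -0.2237,  0.    ])), (array([255.1,  52.7]), 0.85, array([ 0.4064, -0.1642,  0.    ])), (array([372.9, 293.6]), 0.75, array([ 0.7081, -0.156 ,  0.    ]))]
key [(array([267.1, 203.8]), 0.75, array([ 0.5518, -0.2226,  0.01  ]))]
key_tip []
[([254.7, 216.4], 0.82, array([ 0.5497, -0.2197,  0.1   ]))]
```

View pics/w2.png

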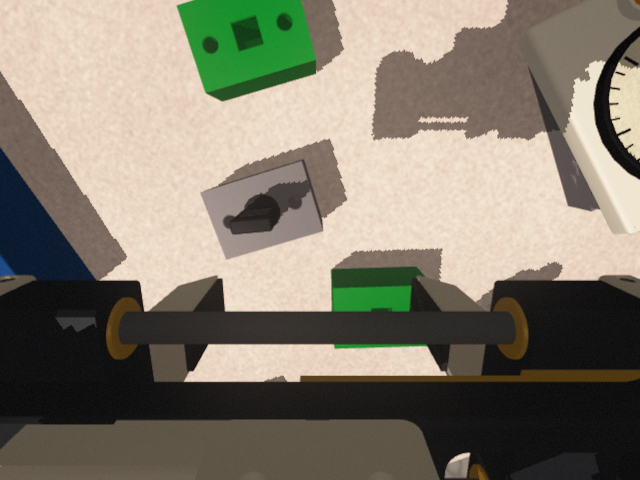

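The view shows the grey stand at (262,210) with the key's handle around (250,220). I'll enlarge it to get the handle's yaw.

```bash
python3 - <<'E'
from h import *
im=cv2.imread("pics/w2.png")[180:250,210:310]
im=cv2.convertScaleAbs(im,alpha=2.2)
cv2.imwrite("pics/c2.png",cv2.resize(im,None,fx=8,fy=8,interpolation=cv2.INTER_CUBIC))
E
```

```text
(no output)
```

View pics/c2.png

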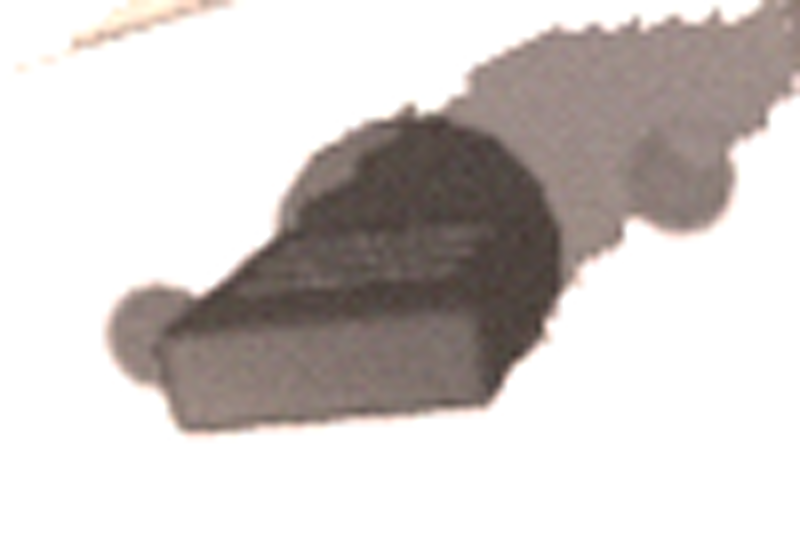

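The handle's top face has crop corners (165,338), (478,308), (490,402) and (183,430).

```bash
python3 - <<'E'
from h import *
s=robot.observe(); p=robot.read_camera("wrist"); V=view(p,s)
K=np.array([atz(p,(210+a/8,180+b/8),.124,V) for a,b in ((165,338),(478,308),(490,402),(183,430))])
S=np.array([atz(p,c,.06,V) for c in ((201,192),(305,160),(322,230),(226,258))])
for Q in (K,S):
    a=(Q[1]-Q[0]+Q[2]-Q[3])/2; b=(Q[3]-Q[0]+Q[2]-Q[1])/2
    print(Q.mean(0),np.linalg.norm(a),np.linalg.norm(b),np.arctan2(a[1],a[0]))
k=K.mean(0); a=(K[1]-K[0]+K[2]-K[3])/2; ya=np.arctan2(a[1],a[0])
print(s["tool_rot"],tomove([k[0],k[1],.26],ya), s["qpos"])
E
```

```text
[ 0.5534 -0.221   0.124 ] 0.03186468143388854 0.009751913085128046 1.233082691371628
[ 0.5527 -0.2203  0.06  ] 0.10466329256352853 0.07050809973758178 1.428856126325839
[3.1414 0.0003 2.7089] (array([ 0.0091, -0.0529, -0.0011]), np.float64(1.475553599827912)) [-0.4194  0.4909  1.2477  0.0002  1.4027 -1.5575]
```

>>> carry_out(commands=[[[0.0045,-0.0265,0],0,0.6],[[0.0045,-0.0265,0],0,0.6],[[0,0,0],0.164,0.6],[[0,0,0],0.164,0.6],[[0,0,0],0.164,0.6],[[0,0,0],0.164,0.6],[[0,0,0],0.164,0.6],[[0,0,0],0.164,0.6],[[0,0,0],0.164,0.6],[[0,0,0],0.164,0.6],[[0,0,0],0.164,0.6],[[0,0,0.04],0,0.6],[[0,0,0.03],0,0.6],[[0,0,0],0,0.6],[[0,0,0],0,0.6]])

```text
time: 6.02
tool_pos: [0.5541, -0.222, 0.1901]
tool_rot: [3.14, 0.0, 1.232]
contact_force: [-0.4, 0.2, 0.6]
opening: 0.0557
grip_force: 0.0
```

```bash
python3 - <<'E'
from h import *
s=robot.observe(); p=robot.read_camera("wrist"); save(p,"pics/w3.png"); print(s["tool_pos"],s["tool_rot"],s["time"],tomove([.5532,-.2208,.094],1.233))
E
```

```text
[ 0.5541 -0.222   0.1901] [3.1396 0.0003 1.232 ] 6.025 (array([ 0.0009, -0.0017,  0.0964]), np.float64(-0.0011258112081007354))
```

View pics/w3.png

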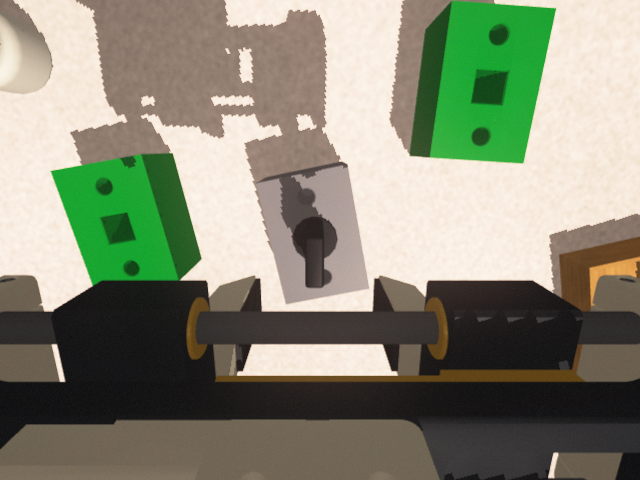

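The handle at (315,262) is aligned and centred between the jaws, so I descend and grip.

>>> carry_out(commands=[[[0,-0.001,0.03],0,0.6],[[0,0,0.03],0,0.6],[[0,0,0.02],0,0.6],[[0,0,0.015],0,0.6],[[0,0,0],0,0.6],[[0,0,0],0,0],[[0,0,0],0,0],[[0,0,0],0,0],[[0,0,0],0,0],[[0,0,0],0,0],[[0,0,0],0,0]], newtons=45)

```text
time: 7.45
tool_pos: [0.5525, -0.2215, 0.0938]
tool_rot: [3.141, -0.0, 1.232]
contact_force: [-0.4, 0.1, 2.1]
opening: 0.0117
grip_force: 45.0
```

>>> carry_out(commands=[[[0,0,-0.02],0,0],[[0,0,-0.035],0,0],[[0,0,-0.04],0,0],[[0,0,-0.025],0,0],[[0.02,-0.01,0],0,0],[[0.04,-0.017,0],0,0],[[0.055,-0.024,0],0,0],[[0.055,-0.024,0],0,0],[[0.055,-0.024,0],0,0],[[0.055,-0.024,0],0,0],[[0.045,-0.02,0],0,0],[[0.028,-0.012,0],0,0],[[0.01,-0.005,0],0,0],[[0,0,0],0.146,0],[[0,0,0],0.146,0],[[0,0,0],0,0],[[0,0,0],0,0]])

```text
time: 9.57
tool_pos: [0.522, 0.1737, 0.2133]
tool_rot: [-3.141, 0.001, 0.942]
contact_force: [0.1, 0.2, -0.6]
opening: 0.012
grip_force: 45.0
```

```bash
python3 - <<'E'
from h import *
s=robot.observe(); p=robot.read_camera("wrist"); V=view(p,s); save(p,"pics/w4.png"); print(s["tool_pos"],s["tool_rot"],s["time"],tomove([.5226,.1744,.1273],.94))
for n in ("screw_top","key_tip"): print(n,[(np.round(q["at"],1),round(q["p"],2)) for q in robot.tip_of(p,n)[:2]])
M=R.from_euler('xyz',s["tool_rot"]).as_matrix()
print("exp tip px",proj(p,np.array(s["tool_pos"])+M@[0,0,.0838],V),"exp screw px",proj(p,[.521,.1744,.048],V))
E
```

```text
[0.522  0.1737 0.2133] [-3.141   0.0007  0.942 ] 9.575 (array([0.0008, 0.    , 0.0861]), np.float64(0.0015894019963273998))
screw_top [(array([316.8, 227.3]), 0.87)]
key_tip [(array([316.1, 254.3]), 0.91)]
exp tip px [317.6966 255.5625] exp screw px [316.076  228.4477]
```

View pics/w4.png

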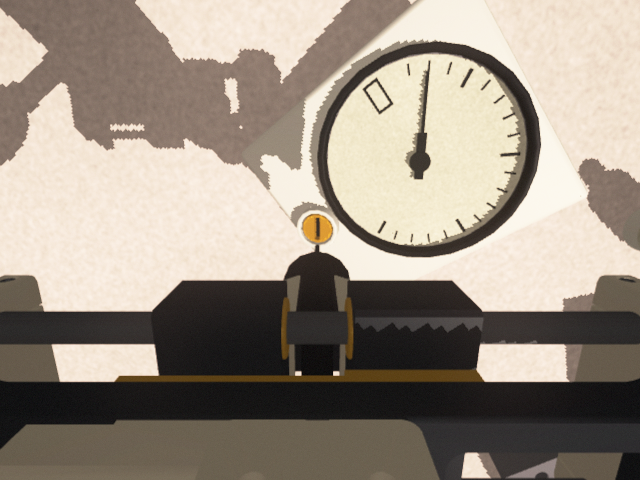

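The tip at (316,254) and the screw at (317,228) match my predictions, and the slot lies along the blade. I'll refine the screw centre and slot angle, and measure the pointer.

```bash
cat >> slot.py <<'E'
def pointer(p,s,S):
    # project dial points, sample darkness over angle
    V=view(p,s); c=np.array(S)+[.101,0,.025]; u=np.array([.955,0,.296]); v=np.array([0,1.,0])
    g=cv2.cvtColor(p["pixels"],cv2.COLOR_RGB2GRAY)
    th=np.arange(-.4,1.2,.005); sc=[]
    for t in th:
        d=np.cos(t)*v+np.sin(t)*u
        px=[proj(p,c+d*r,V) for r in np.linspace(.022,.05,30)]
        sc.append(np.mean([g[int(round(y)),int(round(x))] for x,y in px]))
    sc=np.array(sc); k=sc<(sc.min()+15); print("pointer",th[k].mean(),th[sc.argmin()],"min",sc.min(),np.median(sc),"dial px",proj(p,c,V))
E
python3 - <<'E'
from slot import *
s=robot.observe(); p=robot.read_camera("wrist"); screw(p,s,(317,228)); pointer(p,s,[.521,.1744,.048]); print(robot.tip_of(p,"dial_centre")[:1],robot.tip_of(p,"zero_box")[:1])
print(s["qpos"])
E
```

```text
centre [0.522  0.1743 0.048 ] px 316.89604568481445 228.25881958007812 ax (26.89771270751953, 30.53443717956543) npx 47 slot angle xy 0.9623016360987893 dir [-0.5629 -0.8079 -0.1745]
pointer 0.615000000000001 0.615000000000001 min 55.93333333333333 231.11666666666667 dial px [418.823 162.656]
[{'at': [419.8, 161.1], 'p': 0.83}] [{'at': [375.7, 95.8], 'p': 0.93}]
[0.1821 0.4137 1.5009 0.     1.2272 0.8121]
```

>>> carry_out(commands=[[[0.001,0.0005,0.03],-0.01,0],[[0,0,0.025],0,0],[[0,0,0.01],0,0],[[0,0,0.005],0,0],[[0,0,0.003],0,0],[[0,0,0.003],0,0],[[0,0,0.001],0,0],[[0,0,0],0,0]])

```text
time: 10.88
tool_pos: [0.5234, 0.1747, 0.1369]
tool_rot: [3.141, -0.0, 0.95]
contact_force: [-0.2, 0.2, -1.1]
opening: 0.0119
grip_force: 45.0
```

>>> carry_out(commands=[[[0,0,0.002],0,0],[[0,0,0.0015],0,0],[[0,0,0.0015],0,0],[[0,0,0.001],0,0],[[0,0,0],0,0]])

```text
time: 11.5
tool_pos: [0.5233, 0.1746, 0.1306]
tool_rot: [-3.141, 0.0, 0.95]
contact_force: [-0.2, -0.6, -1.0]
opening: 0.0115
grip_force: 45.0
```

>>> carry_out(commands=[[[0,0,0.001],0,0],[[0,0,0.001],0,0],[[0,0,0.001],0,0],[[0,0,0.0007],0,0],[[0,0,0],0,0]])

```text
time: 12.12
tool_pos: [0.5233, 0.1746, 0.127]
tool_rot: [-3.141, 0.0, 0.95]
contact_force: [-0.1, 0.3, 0.4]
opening: 0.0116
grip_force: 45.0
```

No contact force, and the tip is about 5 mm below the screw's top, so the blade is in the slot. I turn counter-clockwise and watch the forces.

>>> carry_out(commands=[[[0,0,0],0,0],[[0,0,0],-0.06,0],[[0,0,0],-0.08,0],[[0,0,0],-0.08,0],[[0,0,0],-0.08,0],[[0,0,0],-0.08,0],[[0,0,0],-0.08,0],[[0,0,0],-0.04,0],[[0,0,0],0,0]])

```text
time: 13.25
tool_pos: [0.5229, 0.1747, 0.1271]
tool_rot: [-3.141, 0.0, 1.449]
contact_force: [-2.2, 0.2, 2.9]
opening: 0.0117
grip_force: 45.0
```

```bash
python3 - <<'E'
from slot import *
s=robot.observe(); p=robot.read_camera("wrist"); pointer(p,s,[.5218,.1743,.048]); print(s["torque"],s["contact_force"],s["tool_rot"]); save(p,"pics/w5.png")
t=robot.tip_of(p,"key_tip"); M=R.from_euler('xyz',s["tool_rot"]).as_matrix(); print(t[:1],proj(p,np.array(s["tool_pos"])+M@[0,0,.0838],view(p,s)))
p=robot.read_camera("top"); pointer(p,s,[.5218,.1743,.048])
E
```

```text
pointer 0.5225000000000009 0.5100000000000008 min 56.333333333333336 235.41666666666669 dial px [486.2482 252.0738]
[-0.056   0.6195 -0.1075] [-2.2358  0.2444  2.8613] [-3.1407  0.      1.4493]
[{'at': [318.4, 254.4], 'p': 0.72}] [317.3471 255.9009]
pointer 0.3875000000000007 0.4300000000000007 min 70.26666666666667 93.88333333333333 dial px [247.6923 228.1332]
```

The pointer is moving (0.615 → about 0.52) with low forces. Continuing.

>>> carry_out(commands=[[[0,0,0],-0.08,0],[[0,0,0],-0.08,0],[[0,0,0],-0.08,0],[[0,0,0],-0.08,0],[[0,0,0],-0.08,0],[[0,0,0],-0.08,0],[[0,0,0],-0.08,0],[[0,0,0],-0.04,0],[[0,0,0],0,0]])

```text
time: 14.52
tool_pos: [0.5224, 0.1747, 0.127]
tool_rot: [-3.14, -0.001, 2.049]
contact_force: [-5.1, 0.2, 4.4]
opening: 0.0116
grip_force: 45.0
```

```bash
python3 - <<'E'
from slot import *
s=robot.observe(); p=robot.read_camera("wrist"); pointer(p,s,[.5218,.1743,.048]); print(s["torque"],s["contact_force"],s["tool_rot"])
t=robot.tip_of(p,"key_tip"); M=R.from_euler('xyz',s["tool_rot"]).as_matrix(); print(t[:1],proj(p,np.array(s["tool_pos"])+M@[0,0,.0838],view(p,s)))
E
```

```text
pointer 0.6458333333333343 0.35000000000000064 min 51.2 176.31666666666666 dial px [457.8782 340.8389]
[-0.0011  1.2112 -0.105 ] [-5.1372  0.1821  4.3514] [-3.1396 -0.0009  2.0492]
[{'at': [318.0, 255.0], 'p': 0.75}] [316.7686 256.0437]
```

>>> carry_out(commands=[[[0,0,0],-0.08,0],[[0,0,0],-0.08,0],[[0,0,0],-0.08,0],[[0,0,0],-0.08,0],[[0,0,0],-0.08,0],[[0,0,0],-0.08,0],[[0,0,0],-0.08,0],[[0,0,0],-0.08,0],[[0,0,0],-0.08,0],[[0,0,0],-0.08,0],[[0,0,0],-0.08,0],[[0,0,0],-0.08,0],[[0,0,0],-0.08,0],[[0,0,0],-0.08,0],[[0,0,0],0,0]])

```text
time: 16.5
tool_pos: [0.5224, 0.174, 0.1265]
tool_rot: [-3.14, -0.002, -3.115]
contact_force: [-4.4, -2.9, 0.6]
opening: 0.0117
grip_force: 45.0
```

```bash
python3 - <<'E'
from slot import *
s=robot.observe(); p=robot.read_camera("wrist"); pointer(p,s,[.5218,.1743,.048]); print(s["torque"],s["contact_force"],s["tool_rot"],s["qpos"])
t=robot.tip_of(p,"key_tip"); M=R.from_euler('xyz',s["tool_rot"]).as_matrix(); print(t[:1],proj(p,np.array(s["tool_pos"])+M@[0,0,.0838],view(p,s)))
a=cv2.cvtColor(p["pixels"],cv2.COLOR_RGB2BGR)[200:480]
q=robot.read_camera("top"); b=cv2.resize(cv2.cvtColor(q["pixels"],cv2.COLOR_RGB2BGR)[190:280,205:290],None,fx=3,fy=3,interpolation=cv2.INTER_CUBIC)
c=np.zeros((560,640,3),np.uint8); c[:280]=a; c[285:555,:255]=b; cv2.imwrite("pics/w6.png",c)
E
```

```text
Traceback (most recent call last):
  File "slot.py", line 24, in pointer
    sc.append(np.mean([g[int(round(y)),int(round(x))] for x,y in px]))
                       ~^^^^^^^^^^^^^^^^^^^^^^^^^^^^^
IndexError: index 480 is out of bounds for axis 0 with size 480
```

```bash
python3 - <<'E'
from slot import *
s=robot.observe(); print(s["torque"],s["tool_rot"],s["qpos"])
q=robot.read_camera("top"); b=cv2.resize(cv2.cvtColor(q["pixels"],cv2.COLOR_RGB2BGR)[190:280,205:290],None,fx=4,fy=4,interpolation=cv2.INTER_CUBIC)
q=robot.read_camera("scene"); a=cv2.resize(cv2.cvtColor(q["pixels"],cv2.COLOR_RGB2BGR)[225:300,325:425],None,fx=4,fy=4,interpolation=cv2.INTER_CUBIC)
c=np.zeros((360,750,3),np.uint8); c[:300,:400]=a; c[:360,405:745]=b; cv2.imwrite("pics/w6.png",c)
E
```

```text
[-0.6302  1.0112 -0.0694] [-3.1403 -0.0024 -3.1156] [ 0.1827  0.5084  1.6105 -0.0011  1.0253 -1.4135]
```

View pics/w6.png

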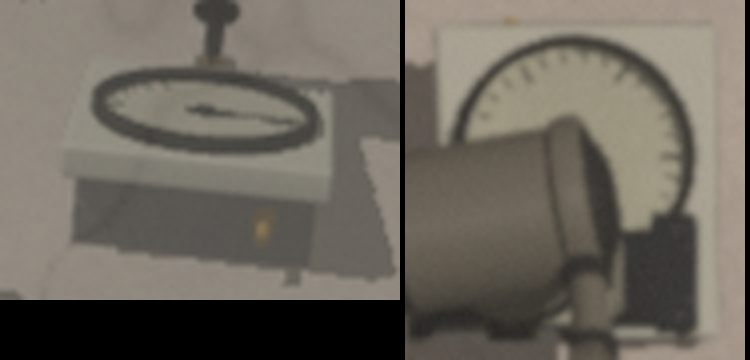

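The scene view shows the key in the screw and the pointer running from (190,107) to about (302,123), close to the zero box. I'll convert that to an angle.

```bash
python3 - <<'E'
from slot import *
p=robot.read_camera("scene"); s=robot.observe(); V=view(p)
P0=np.array([.5218+.101,.1743,.073]); n=np.array([-.296,0,.955]); u=np.array([.955,0,.296])
for off in (P0,):
  def f(px):
    o,d=ray(p,px,V); X=o+d*((P0-o)@n)/(d@n)-P0; return np.array([X[1],X@u])
  a=f((325+203/4,225+109/4)); b=f((325+298/4,225+122/4)); print(a,b,np.arctan2(b[1]-a[1],b[0]-a[0]),np.arctan2(b[1],b[0]))
try: pointer(p,s,[.5218,.1743,.048])
except Exception as e: print(e)
E
```

```text
[0.0005 0.0043] [0.069  0.0107] 0.09362231838765654 0.15394834330135795
pointer 0.16000000000000048 0.1900000000000005 min 109.83333333333333 128.3 dial px [375.6571 251.7795]
```

>>> carry_out(commands=[[[0,0,0],-0.07,0],[[0,0,0],-0.07,0],[[0,0,0],-0.06,0],[[0,0,0],0,0],[[0,0,0],0,0]])

```text
time: 17.32
tool_pos: [0.5227, 0.174, 0.1265]
tool_rot: [-3.141, -0.002, -2.916]
contact_force: [-4.8, -3.9, -0.3]
opening: 0.0119
grip_force: 45.0
```

```bash
python3 - <<'E'
from slot import *
p=robot.read_camera("scene"); s=robot.observe(); V=view(p); print(s["torque"],s["contact_force"])
P0=np.array([.5218+.101,.1743,.073]); n=np.array([-.296,0,.955]); u=np.array([.955,0,.296])
g=cv2.cvtColor(p["pixels"],cv2.COLOR_RGB2GRAY).astype(float)
def f(px):
    o,d=ray(p,px,V); X=o+d*((P0-o)@n)/(d@n)-P0; return np.array([X[1],X@u])
# darkest row (subpixel) per column along pointer
L=[]
for c in range(380,399):
    r=np.arange(247,261); w=np.clip(g[247:261,c].max()-25-g[247:261,c],0,None); 
    k=w.argmax(); sl=slice(max(k-1,0),k+2); L.append(f((c,(r[sl]*w[sl]).sum()/w[sl].sum())))
L=np.array(L); print(L.T); a=np.polyfit(L[:,0],L[:,1],1); print("angle",np.arctan(a[0]),"offset",a[1])
E
```

```text
[-0.8545  0.9614 -0.1058] [-3.608  -3.5959  0.4967]
[[0.016  0.0187 0.0214 0.0242 0.0269 0.0297 0.0324 0.0352 0.0379 0.0407
  0.0434 0.0462 0.0489 0.0517 0.0545 0.0572 0.0599 0.0627 0.0655]
 [0.0665 0.0658 0.0647 0.0635 0.0628 0.0617 0.0609 0.0599 0.0589 0.0575
  0.0562 0.055  0.0539 0.0529 0.0519 0.0486 0.0464 0.0447 0.0481]]
angle -0.40627035426913116 offset 0.07433515913803074
```

```bash
python3 - <<'E'
from slot import *
P0=np.array([.5218+.101,.1743,.073]); n=np.array([-.296,0,.955]); u=np.array([.955,0,.296])
p=robot.read_camera("scene"); V=view(p); g=cv2.cvtColor(p["pixels"],cv2.COLOR_RGB2GRAY).astype(float)
def f(px):
    o,d=ray(p,px,V); X=o+d*((P0-o)@n)/(d@n)-P0; return np.array([X[1],X@u])
L=[]
for c in range(380,396):
    e=252.2+(c-375.7)*.137+.5; r=np.arange(round(e)-3,round(e)+4); w=g[r,c]; w=np.clip(np.median(w)-8-w,0,None)
    L.append(f((c,(r*w).sum()/w.sum())))
L=np.array(L); print(L.T*1000); a=np.polyfit(L[:,0],L[:,1],1); print("angle",np.arctan(a[0]),"offset",a[1])
print(g[246:262,380:400:3].astype(int))
E
```

```text
[[12.9014 15.7723 18.6066 21.4796 24.3396 27.238  30.1345 33.0247 35.84
  39.0481 41.8866 44.5042 47.4375 50.5663 53.6617 56.5937]
 [ 6.3835  6.1511  5.1618  4.9688  4.4991  4.916   5.348   5.6899  4.1344
  13.1658 12.5347  5.3146  7.2725 15.886  24.3194 27.7945]]
angle 0.3708488598719408 offset -0.0038438794024308887
[[103  96  76  72  73  83  96]
 [128 125 111  86  71  73  83]
 [132 133 134 118  86  72  73]
 [133 134 134 135 118  86  73]
 [132 134 135 133 134 117  75]
 [133 133 134 134 135 135 103]
 [111 117 133 134 133 134 128]
 [ 85  89 118 118 122 127 135]
 [115 111 119 115  97 112 120]
 [134 135 134 136 106 101 101]
 [134 134 136 136 131 120 103]
 [134 135 134 135 136 125  92]
 [121 122 123 120 115  93  72]
 [ 92  91  93  85  72  70  69]
 [ 73  72  71  72  73  71  71]
 [ 72  71  72  71  71  72  77]]
```

The scene reading agrees roughly with about 0. I back the blade off within its play, lift out, and turn back so the wrist camera can check the dial.

>>> carry_out(commands=[[[0,0,0],0.05,0],[[0,0,0],0.05,0],[[0,0,-0.002],0,0],[[0,0,-0.004],0,0],[[0,0,-0.01],0,0],[[0,0,-0.03],0,0],[[0,0,-0.04],0.18,0],[[0,0,0],0.18,0],[[0,0,0],0.18,0],[[0,0,0],0.18,0],[[0,0,0],0.18,0],[[0,0,0],0.18,0],[[0,0,0],0.18,0],[[0,0,0],0.18,0],[[0,0,0],0.18,0],[[0,0,0],0.18,0],[[0,0,0],0.18,0],[[0,0,0],0.18,0],[[0,0,0],0,0],[[0,0,0],0,0]])

```text
time: 19.92
tool_pos: [0.5235, 0.1749, 0.2136]
tool_rot: [3.141, -0.001, 1.113]
contact_force: [-0.6, 0.2, -0.9]
opening: 0.0119
grip_force: 45.0
```

```bash
python3 - <<'E'
from slot import *
s=robot.observe(); p=robot.read_camera("wrist"); V=view(p,s); save(p,"pics/w7.png"); print(s["tool_pos"],s["tool_rot"],s["time"])
for S in ([.521,.1744,.048],[.5218,.1743,.048]): pointer(p,s,S)
print(robot.tip_of(p,"dial_centre")[:1],robot.tip_of(p,"zero_box")[:1],robot.tip_of(p,"key_tip")[:1])
M=R.from_euler('xyz',s["tool_rot"]).as_matrix()
print("exp tip px",proj(p,np.array(s["tool_pos"])+M@[0,0,.0838],V))
print(tomove([.5532,-.2210,.215],1.233))
E
```

```text
[0.5235 0.1749 0.2136] [ 3.1409 -0.0009  1.1134] 19.925
pointer 0.010000000000000342 0.015000000000000346 min 56.2 232.83333333333334 dial px [427.3452 183.4413]
pointer -0.009999999999999676 3.3306690738754696e-16 min 55.86666666666667 232.88333333333333 dial px [428.3189 183.1104]
[{'at': [428.8, 180.2], 'p': 0.55}] [{'at': [396.7, 110.5], 'p': 0.92}] [{'at': [315.4, 254.9], 'p': 0.66}]
exp tip px [317.5984 255.6956]
(array([-0.3414,  0.2023, -0.002 ]), np.float64(-0.12190385242010482))
```

View pics/w7.png

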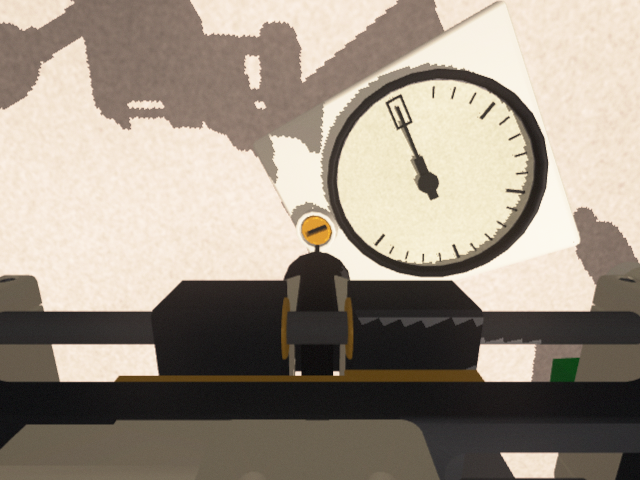

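The pointer lies in the middle of the zero box: (397,110) out from (428,182), measured at about 0.00 rad. Now the key goes back to the stand.

>>> carry_out(commands=[[[-0.02,0.0115,0],0,0],[[-0.04,0.0235,0],0,0],[[-0.052,0.0305,0],0,0],[[-0.052,0.0305,0],0,0],[[-0.052,0.0305,0],0,0],[[-0.052,0.0305,0],0,0],[[-0.04,0.0235,0],0,0],[[-0.025,0.0145,0],0,0],[[-0.01,0.006,0],0,0],[[0,0,0],-0.12,0],[[0,0,0],0,0],[[0,0,0],0,0]])

```text
time: 21.62
tool_pos: [0.5509, -0.2211, 0.2131]
tool_rot: [-3.142, -0.0, 1.229]
contact_force: [-0.6, 0.2, -0.3]
opening: 0.0117
grip_force: 45.0
```

```bash
python3 - <<'E'
from h import *
s=robot.observe(); p=robot.read_camera("wrist"); V=view(p,s); print(s["tool_pos"],s["tool_rot"],s["time"],tomove([.5525,-.2215,.0938],1.232))
print([(q["at"],q["p"],atz(p,q["at"],0,V)) for q in robot.tip_of(p,"stand")[:3]],robot.tip_of(p,"key_tip")[:1])
E
```

```text
[ 0.5509 -0.2211  0.2131] [-3.1416 -0.0003  1.2288] 21.625 (array([0.0003, 0.0016, 0.1193]), np.float64(-0.002857675380003144))
[([449.5, 98.2], 0.85, array([ 0.7083, -0.1539,  0.    ])), ([318.0, 217.1], 0.72, array([ 0.5521, -0.2203,  0.    ])), ([165.1, 212.5], 0.58, array([ 0.405 , -0.1627,  0.    ]))] [{'at': [318.8, 256.5], 'p': 0.85}]
```

>>> carry_out(commands=[[[0,0.0015,0],0,0],[[0,0,0.03],0,0],[[0,0,0.03],0,0],[[0,0,0.025],0,0],[[0,0,0.015],0,0],[[0,0,0.01],0,0],[[0,0,0.004],0,0],[[0,0,0.003],0,0],[[0,0,0.001],0,0],[[0,0,0],0,0],[[0,0,0],0,0]])

```text
time: 23.15
tool_pos: [0.5523, -0.2225, 0.0953]
tool_rot: [3.141, -0.0, 1.23]
contact_force: [0.2, 0.5, -0.9]
opening: 0.012
grip_force: 45.0
```

>>> carry_out(commands=[[[0,0,0.001],0,0],[[0,0,0.0005],0,0],[[0,0,0],0,0],[[0,0,0],0,0.3],[[0,0,0],0,0.5],[[0,0,0],0,0.6],[[0,0,0],0,0.6],[[0,0,0],0,0.6],[[0,0,-0.01],0,0.6],[[0,0,-0.03],0,0.6],[[0,0,-0.05],0,0.6],[[0,0,-0.03],0,0.6],[[0,0,0],0,0.6],[[0,0,0],0,0.6]])

```text
time: 24.9
tool_pos: [0.5518, -0.2222, 0.213]
tool_rot: [-3.141, -0.0, 1.23]
contact_force: [-0.3, -0.4, -1.7]
opening: 0.0548
grip_force: 0.0
```

```bash
python3 - <<'E'
from h import *
s=robot.observe(); p=robot.read_camera("wrist"); save(p,"pics/w8.png"); print(s["tool_pos"],s["time"],s["contact_force"],s["opening"])
E
```

```text
[ 0.5518 -0.2222  0.213 ] 24.9 [-0.2947 -0.4092 -1.7438] 0.05478839140778264
```

View pics/w8.png

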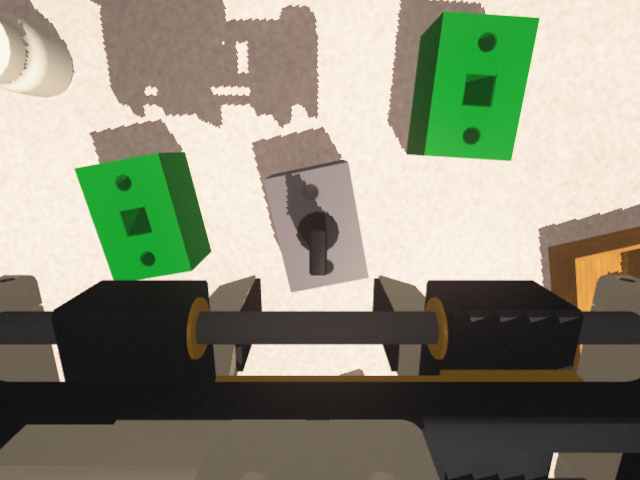

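The key hangs upright in the grey stand at (317,240), looking as it did at the start, and the gripper is clear. Handing in.

```bash
python3 -c "
from cell import robot
print(robot.hand_in())"
```

```text
the job is handed in; nothing more can be done
None
```

I set the gauge pointer to the middle of the zero box (about 0.00 rad in the last wrist image), put the key back in its stand and let go, then handed the job in at about 25 s; no verdict was returned.

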